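# Show the drill guide's three drilled sides to the scriber tip

### The job

Pick up the tall square aluminium drill guide from the mat and hold it upright in front of the scriber stand so that its drilled sides face the pointer's tip one after another: first the side with one bush, then the side with two, then the side with three, pausing about a second on each with the middle of the side level with the tip and about 20 mm clear of it. Then set it down gently, standing upright in the small plywood tray, and let go.

Things in the scene. Friction and masses are not known exactly. Their poses are not given: they have to be found in the camera images.
- guide: Square aluminium drill guide, 40 x 40 x 110 mm tall, 0.47 kg, upright on the 3 mm mat. Origin: centre of underside, z up. Flush dark bushes (10 mm, one above another): one on the +x side, two on +y, three on -x; -y is bare. Dark pips on its top, along the edges, repeat the counts. Grip from above near the top across any two sides. Not wanted: a 50 mm short block, a round spacer 42 x 110 mm.
- guide_one (a point): Centre of the guide's one-bush side, 50 mm above its underside and 20 mm from its axis along its +x. Axes as the guide's.
- guide_two (a point): Centre of the guide's two-bush side, 50 mm above its underside and 20 mm from its axis along its +y. Axes as the guide's.
- guide_three (a point): Centre of the guide's three-bush side, 50 mm above its underside and 20 mm from its axis along its -x. Axes as the guide's.
- mark (a point): Point in the air 20 mm straight ahead of the scriber pointer's tip, 88 mm above the bench: the centre of the shown side belongs here. Its x axis runs level from here to the tip and along the pointer, away from the robot: the shown side faces +x, the guide's body is on the -x side. z up.
- stand: The scriber stand, fixed on the mat: a dark steel base 70 x 80 x 20 mm, an upright with a clamp to 95 mm above its underside, and a level steel pointer, 7 mm thick, 85 mm above its underside, whose tip is 80 mm from the upright along -x, roughly towards the robot. Origin: centre of underside, under the upright.
- tray: A square plywood tray, fixed on the mat, 130 x 130 mm outside, walls 5 mm thick and 18 mm high, floor 5 mm thick (its top 8 mm above the bench). Origin: centre of its underside; z up.
Not all that is in view belongs to the job. There is more than one size of the tray; the one meant has the size given above. What is shaped like the guide but purple or red is not meant.

How it is judged:
By the outcome, as a careful person would: the job done as asked, in the order asked, and still so for the second after the job is handed in, with the robot touching nothing.
It also fails if it takes over 53 s, if anything falls off the work surface, if the arm or the gripper's body presses on something with over 40 N, if the wrist force passes 120 N, or if a joint passes its speed limit or range.

### The arm

A 6-joint arm with a two-finger parallel gripper is mounted at the origin on the work surface. World frame = base frame: x ahead of the robot, y to its left, z up, the work surface at z = 0. Lengths are in m, angles in rad, forces in N, time in s.
With the tool pointing down it reaches from about 0.35 to 0.975 m from the base axis. Payload 4.9 kg.
Tool frame: the origin (TCP) lies between the finger pads; the fingertips stand 25 mm ahead of it and the grasp point (between the pads) lies 6 mm ahead of it (ctrl.tip_reach is the distance from the TCP to the fingertips, in m); z points along the fingers, y is the direction in which the jaws open and shut (so a half turn about z gives the same grasp; the last joint's range is limited). The gripper opens to 85 mm and grips with 20 to 120 N. Pads are 22 mm wide; open, the fingers measure 114 mm over their backs; the gripper's body (76 mm by 85 mm) begins 54 mm behind the grasp point. The pads swing forward as they close: fully open they stand 13 mm farther back than shut.
Start: joints at [-1.342, 0.053, 1.613, -0, 1.476, -0.119], TCP at [0.213, -0.588, 0.256] pointing down, gripper open.
Joint ranges: [-3.01, 3.01], [-1.01, 2.22], [0.06, 2.58], [-1.02, 4.17], [0.09, 2.62], [-3.14, 3.14]. Speed limits (rad/s): [2.57, 2.57, 3.14, 3.14, 3.14, 3.14].

### API

Orientations are given as a rotation vector (axis times angle).
In Python, from station import get_obs, get_image, camera_params, order, ctrl gives the robot as it stands.
- The arm moves only by the tool move_arm, never from a script. Its argument "deltas" is one flat list of numbers, 5 for each row, row after row: the opening, from -1 (shut) to 1 (fully open), so that 0 is half open, then the shift along the tool's x, y, z in m, then the turn about the tool's z in degrees. In form: [fingers, tx, ty, tz, turn, fingers, tx, ty, tz, turn, ...]. A call has 1 to 10 rows; each row is the pose to reach, as a shift and turn from the pose measured when the call began, along the tool's axes at that moment; what a row does not reach only later rows make up. A row lasts 1/10 s, in which the tool goes at most 50 mm and 8.59 degrees, less where a joint would pass 70% of its speed; a pose out of reach is approached as far as the arm can. A call with a gripper value outside its range is refused whole. The fingers move at their own pace and stop on an object; "force" is the grip in N (left out, the last holds). Time passes only in rows, so rows that repeat a pose let the fingers close. It gives the time, the measured TCP pose, the force and the opening at its end, in the units of the state.
- get_obs(): the state, without advancing time (a new reading comes with each control period).
- get_image(name): name is "side" or "top"; returns the picture (384x512x3 uint8, red, green, blue); there is no depth.
- camera_params(name): a dict with "camera_matrix" (3x3 intrinsics, pixels), "k1" (the pictures are not rectified: a ray, as slopes to the right and down, at radius r is drawn at 1 + k1 r^2 times it, then the intrinsics apply), "extrinsics" (4x4, takes a point from camera to world coordinates). Camera axes: x right, y up, looking along -z (the intrinsics and any distortion apply to the point x, -y, -z); pixel columns grow to the right and rows downward; lengths in m; the calibration is good to about 2 mm. A picture is of the moment at which its call begins. camera_params takes no time and is no camera call.
- order.finish_job(): hands the job in, once; it reports no verdict.
The state is a dict: "t": time; "q": joint angles; "dq": joint speeds; "effort": joint torques, N m; "tool_pos": TCP position; "tool_rot": TCP orientation; "contact_force": force on the tool from outside, world axes, zero at the start; "wrist_torque": the same for the moment, N m; "opening": finger opening in m.
Only numpy, scipy, OpenCV 4.12 (cv2) and the standard library are available. Lean on these libraries where they do the work, as an engineer would, in place of code of your own. Each camera call takes 0.05 s, during which the arm holds its last target. There are 200 camera calls.

## Working session

There is one attempt and no reset: what is moved stays moved. The work goes in short steps, Python scripts to look and compute and a tool call to move; the robot and the scene stay as the last step left them, time stands still between calls to the robot, and variables do not carry over. Pictures are saved under pics/ and viewed, about 8 in all and at most 12, crops included, and the job is handed in when it is done.

Besides the shell and the picture viewer there is one more tool, called after "Request:" as name(argument=value, ...), one argument or row to a line, values as JSON. move_arm: Moves the arm, as the interface text tells. Its arguments: {"type":"object","properties":{"deltas":{"type":"array"},"force":{"type":"number"}},"required":["deltas"]}

```bash
mkdir -p pics; ls
python3 - <<'E'
from station import *
import cv2
for n in("top","side"):
    im=get_image(n); cv2.imwrite(f"pics/{n}0.png",cv2.cvtColor(im,cv2.COLOR_RGB2BGR))
    print(n,camera_params(n))
print(get_obs(),ctrl.tip_reach)
E
```

```text
pics
top {'camera_matrix': array([[481.31516728,   0.        , 255.4238276 ],
       [  0.        , 481.31516728, 194.99547078],
       [  0.        ,   0.        ,   1.        ]]), 'k1': 0.06837996252674246, 'extrinsics': array([[ 0.01184391,  0.99237759, -0.12266396,  0.37968411],
       [-0.99964423,  0.01468296,  0.0222669 ,  0.02336464],
       [ 0.02389824,  0.12235659,  0.99219844,  1.2393341 ],
       [ 0.        ,  0.        ,  0.        ,  1.        ]])}
side {'camera_matrix': array([[454.17989604,   0.        , 258.17201572],
       [  0.        , 454.17989604, 183.64135214],
       [  0.        ,   0.        ,   1.        ]]), 'k1': -0.15682615950777212, 'extrinsics': array([[-0.94307098,  0.24348492, -0.22656614,  0.20361824],
       [-0.33237023, -0.71479365,  0.61530486,  0.89314273],
       [-0.01213058,  0.65558   ,  0.75502829,  1.15607931],
       [ 0.        ,  0.        ,  0.        ,  1.        ]])}
{'t': 0.1, 'q': array([-1.34200781e+00,  5.32829113e-02,  1.61416869e+00,  1.01770602e-05,
        1.47599554e+00, -1.19016589e-01]), 'dq': array([-1.36987841e-04, -5.05996704e-04, -3.54748031e-03, -2.27888394e-04,
        1.19289392e-03,  4.52280522e-05]), 'effort': array([ 7.76760899e-04, -3.94906962e+01, -3.71361065e+01, -6.16777584e-05,
        3.98484059e-03, -1.47659028e-05]), 'tool_pos': array([ 0.21289607, -0.58706845,  0.25518366]), 'tool_rot': array([-3.09238402e+00, -5.43259448e-01,  1.43830124e-04]), 'contact_force': array([ 0.03129195, -0.99002593,  0.5668598 ]), 'wrist_torque': array([0.05046115, 0.02581215, 0.02914934]), 'opening': 0.0850746450979701} 0.025
```

View pics/top0.png

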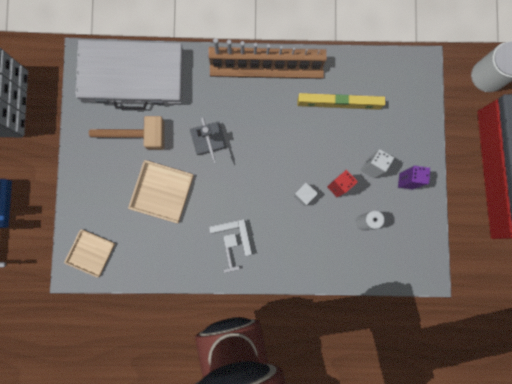

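View pics/side0.png

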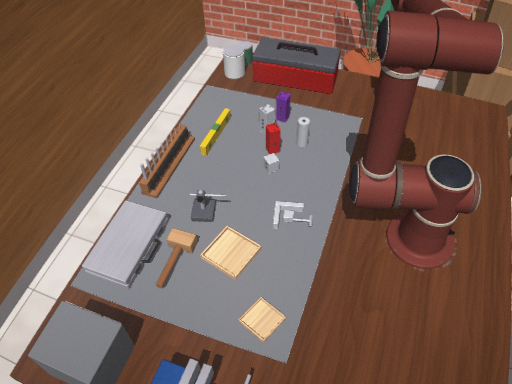

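The top view shows these candidates: tall silver square at (380,163), short block (306,194), round spacer (374,220), red (343,183) and purple (414,177). The trays are at (162,191) and (90,253), and the stand is at (209,138) with its pointer tip near (215,161). I choose (380,163) as the guide and will check it in a close crop.

```bash
cat > h.py <<'E'
import numpy as np, cv2
from station import *
def ray(n,px):
    c=camera_params(n);K=c["camera_matrix"];k=c["k1"];E=c["extrinsics"]
    d=np.array([(px[0]-K[0,2])/K[0,0],(px[1]-K[1,2])/K[1,1]]);u=d.copy()
    for _ in range(20): u=d/(1+k*(u@u))
    v=E[:3,:3]@np.array([u[0],-u[1],-1]); return E[:3,3],v
def at(n,px,z):
    o,v=ray(n,px); return (o+v*(z-o[2])/v[2])
def tri(a,b):
    (o,v),(p,w)=ray("top",a),ray("side",b)
    s=np.linalg.lstsq(np.c_[v,-w],p-o,rcond=None)[0]
    A,B=o+s[0]*v,p+s[1]*w
    return (A+B)/2,np.linalg.norm(A-B)
def proj(n,P):
    c=camera_params(n);K=c["camera_matrix"];E=c["extrinsics"]
    q=E[:3,:3].T@(np.array(P)-E[:3,3]);u=np.array([q[0],-q[1]])/-q[2];u=u*(1+c["k1"]*(u@u))
    return np.array([K[0,0]*u[0]+K[0,2],K[1,1]*u[1]+K[1,2]])
def crop(im,x,y,w,h,s): return cv2.resize(im[y:y+h,x:x+w],None,fx=s,fy=s,interpolation=cv2.INTER_CUBIC)
E
python3 - <<'E'
from h import *
t=cv2.imread("pics/top0.png");s=cv2.imread("pics/side0.png")
A=crop(t,355,140,50,50,8);B=crop(s,250,95,50,50,8)
C=crop(t,180,115,65,50,6)[:, :400];D=crop(s,180,180,65,50,6)[:, :400]
r=np.zeros((700-0,800,3),np.uint8);r[:400,:400]=A;r[:400,400:]=B;r[400:700,:390]=C[:300,:390];r[400:700,400:790]=D[:300,:390]
cv2.imwrite("pics/c1.png",cv2.resize(r,None,fx=.857,fy=.857,interpolation=cv2.INTER_AREA))
# trays
hsv=cv2.cvtColor(t,cv2.COLOR_BGR2HSV)
m=cv2.inRange(hsv,(10,60,130),(25,200,255))
for c in cv2.findContours(m,0,2)[0]:
    if cv2.contourArea(c)>600:
        b=cv2.boxPoints(cv2.minAreaRect(c)); W=np.array([at("top",p,.021) for p in b])
        print(b.round(1).tolist(),W.mean(0).round(3),np.linalg.norm(np.roll(W,1,0)-W,axis=1).round(3))
E
```

```text
[[65.0, 262.20001220703125], [80.0999984741211, 228.1999969482422], [113.80000305175781, 243.10000610351562], [98.69999694824219, 277.20001220703125]] [0.381 0.405 0.021] [0.09  0.089 0.091 0.089]
[[129.10000610351562, 207.1999969482422], [144.10000610351562, 159.5], [192.6999969482422, 174.89999389648438], [177.6999969482422, 222.5]] [0.537 0.236 0.021] [0.128 0.127 0.13  0.127]
[[89.0, 116.0], [161.0, 116.0], [161.0, 146.0], [89.0, 146.0]] [0.691 0.331 0.021] [0.078 0.182 0.079 0.181]
```

View pics/c1.png

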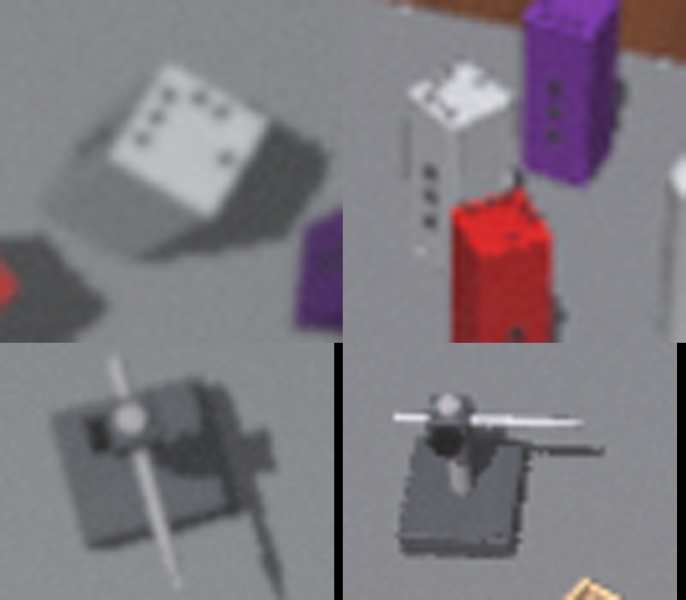

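Crop: the top face at px (379,150)-(394,158)-(386,171)-(371,163) has three pips on its upper-left edge, two upper-right and one lower-right, and the side view shows three bushes. So this is the guide. The pointer tip is near top (215,162.7), side (226,195.4). The 130 mm tray is the one at (162,191).

Run:
```python
from h import *
t=cv2.imread("pics/top0.png");s=cv2.imread("pics/side0.png")
def top(im,n,x,y,w,h,th,z,lab):
    g=cv2.GaussianBlur(crop(im,x,y,w,h,4).min(axis=2),(0,0),2)
    m=(g>th).astype(np.uint8); c=max(cv2.findContours(m,0,2)[0],key=cv2.contourArea)
    b=cv2.boxPoints(cv2.minAreaRect(c)); p=(b+.5)/4-.5+[x,y]
    W=np.array([at(n,q,z) for q in p]); L=np.roll(W,-1,0)-W
    print(lab,p.round(1).tolist(),W.mean(0).round(4),np.linalg.norm(L,axis=1).round(4),np.degrees(np.arctan2(L[:,1],L[:,0])).round(1))
print("grey samples",t[163,383],t[172,372],t[150,365])
for th in(165,175,185): top(t,"top",362,142,40,40,th,.113,"guide")
tip,e=tri((215,162.7),(226.1,195.4)); print("tip",tip,e, at("top",(215,162.7),.088),at("side",(226.1,195.4),.088))
# pointer line in the top image
for n,im,(x,y,w,h) in(("top",t,(205,140,16,30)),("side",s,(205,188,27,14))):
    g=crop(im,x,y,w,h,4).min(axis=2); pts=np.argwhere(g>150)[:,::-1]
    vx,vy,x0,y0=cv2.fitLine(pts.astype(np.float32),2,0,.01,.01).ravel()
    pr=(pts-[x0,y0])@[vx,vy]
    E=[(np.array([x0+vx*k,y0+vy*k])+.5)/4-.5+[x,y] for k in(pr.min(),pr.max())]
    Wd=[at(n,e,.088) for e in E]; d=Wd[0]-Wd[1]
    print(n,len(pts),np.round(E,1).tolist(),np.round(Wd,4).tolist(),np.degrees(np.arctan2(d[1],d[0])))
# stand base from top; mins of red/purple
hs=cv2.cvtColor(t,cv2.COLOR_BGR2HSV)
for lab,m in(("red",cv2.inRange(hs,(0,150,80),(8,255,255))|cv2.inRange(hs,(172,150,80),(180,255,255))),("purple",cv2.inRange(hs,(125,80,40),(160,255,255)))):
    for c in cv2.findContours(m,0,2)[0]:
        if 200<cv2.contourArea(c)<1500:
            c=c[:,0]; print(lab,cv2.minAreaRect(c),[at("top",q,.113)[:2].round(3).tolist() for q in (c[c[:,0].argmin()],c[c[:,0].argmax()],c[c[:,1].argmin()],c[c[:,1].argmax()])])
```

```text
grey samples [192 189 185] [118 115 112] [141 137 134]
guide [[371.1, 162.3], [379.3, 148.9], [393.0, 157.3], [384.9, 170.6]] [ 0.608  -0.3027  0.113 ] [0.0382 0.038  0.0381 0.0378] [ -31.3 -121.6  148.5   58.5]
guide [[371.8, 162.2], [379.5, 149.7], [392.3, 157.7], [384.7, 170.1]] [ 0.6076 -0.3028  0.113 ] [0.0357 0.0356 0.0356 0.0355] [ -31.7 -122.   148.1   58.1]
guide [[375.5, 163.4], [382.4, 152.6], [391.2, 158.2], [384.2, 169.0]] [ 0.6055 -0.3057  0.113 ] [0.0314 0.0246 0.0314 0.0245] [ -32.7 -123.   147.2   57.1]
tip [0.60102166 0.09688805 0.0850978 ] 0.0020535399724086073 [0.59944689 0.09647041 0.088     ] [0.60099921 0.09911635 0.088     ]
top 666 [[207.5, 139.4], [214.0, 162.2]] [[0.6566, 0.1159, 0.088], [0.6005, 0.099, 0.088]] 16.702660302158414
side 707 [[204.6, 194.3], [226.4, 195.2]] [[0.6652, 0.1165, 0.088], [0.6006, 0.098, 0.088]] 16.021134933303546
red ((342.25, 183.74998474121094), (15.556347846984863, 23.334524154663086), 45.0) [[0.545, -0.178], [0.556, -0.24], [0.577, -0.214], [0.522, -0.195]]
purple ((413.5, 177.0), (22.0, 31.0), 90.0) [[0.548, -0.339], [0.558, -0.412], [0.594, -0.376], [0.541, -0.367]]
```

Request:
move_arm(
  deltas=[1,0.03,-0.008,0,-3,1,0.075,-0.02,0,-7,1,0.12,-0.034,0,-11,1,0.165,-0.047,0,-15,1,0.21,-0.06,0,-19,1,0.255,-0.072,0,-23,1,0.3,-0.085,0,-27,1,0.345,-0.098,0,-31,1,0.39,-0.11,0.01,-35,1,0.43,-0.122,0.02,-38.6],
  force=60,
)

```text
t: 1.1
tool_pos: [0.5772, -0.3242, 0.2352]
tool_rot: [-2.737, -1.54, -0.001]
contact_force: [0.3, -0.6, -0.2]
opening: 0.0857
```

Request:
move_arm(
  deltas=[1,0.018,0.008,0.015,0.2,1,0.03,0.013,0.04,0.2,1,0.0344,0.0151,0.055,0.2,1,0.0344,0.0151,0.065,0.2,1,0.0344,0.0151,0.065,0.2],
)

```text
t: 1.6
tool_pos: [0.6065, -0.3024, 0.1679]
tool_rot: [-2.737, -1.532, 0.002]
contact_force: [-0.7, -0.1, -0.6]
opening: 0.0854
```

Run:
```python
from h import *
t=cv2.cvtColor(get_image("top"),4);s=cv2.cvtColor(get_image("side"),4)
o=get_obs();print(o["tool_pos"],o["tool_rot"],o["q"])
cv2.imwrite("pics/g1.png",np.hstack([crop(t,330,110,100,120,4),crop(s,230,70,100,120,4)]))
```

```text
[ 0.60758822 -0.30338492  0.17079521] [-2.74083302e+00 -1.53355460e+00 -1.34148571e-03] [-5.73029386e-01  2.39132595e-01  1.55249900e+00  1.20503316e-03
  1.35035510e+00 -2.27445218e-02]
```

View pics/g1.png

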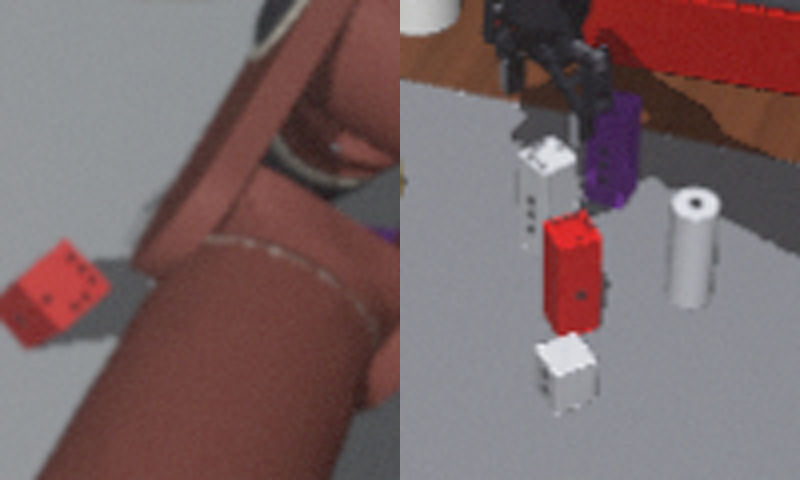

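The side view has the fingers straddling the guide's top at about (548,150) in the crop. The arm hides it in the top view. I'll descend and close.

Request:
move_arm(
  deltas=[1,0,0,0.02,0,1,0,0,0.045,0,1,0,0,0.06,0,1,0,0,0.069,0,1,0,0,0.069,0,0.3,0,0,0.069,0,0,0,0,0.069,0,-0.2,0,0,0.069,0,-0.4,0,0,0.069,0,-0.4,0,0,0.069,0],
  force=60,
)

```text
t: 2.7
tool_pos: [0.6081, -0.3035, 0.1032]
tool_rot: [2.741, 1.534, 0.002]
contact_force: [-2.1, 1.3, 6.2]
opening: 0.0392
```

Request:
move_arm(
  deltas=[-0.4,0,0,0,0,-0.4,0,0,0,0,-0.4,0,0,0,0,-0.4,0,0,0,0],
)

```text
t: 3.1
tool_pos: [0.608, -0.3035, 0.1033]
tool_rot: [2.741, 1.534, 0.002]
contact_force: [-1.4, 0.9, 2.1]
opening: 0.0394
```

Request:
move_arm(
  deltas=[-0.5,0,0,-0.01,0,-0.5,0,0,-0.03,0,-0.5,0,0,-0.06,0,-0.5,0,0,-0.09,0,-0.5,0,0,-0.12,0,-0.5,0,0,-0.14,0,-0.5,0,0,-0.147,0,-0.5,0,0,-0.147,0],
)

```text
t: 3.9
tool_pos: [0.608, -0.3037, 0.2507]
tool_rot: [2.741, 1.534, 0.003]
contact_force: [-0.1, 0.7, -3.6]
opening: 0.0393
```

```bash
cat >> h.py <<'E'
from scipy.spatial.transform import Rotation as Ro
def plan(P,yaw):
    o=get_obs();R=Ro.from_rotvec(o["tool_rot"]);X=R.as_matrix();y=np.degrees(np.arctan2(X[1,0],X[0,0]))
    print("t",o["t"],"pos",o["tool_pos"].round(4),"yaw",y.round(2),"tilt",np.degrees(np.arccos(-X[2,2])).round(2),"open",o["opening"].round(4),"q",o["q"].round(3),"f",o["contact_force"].round(1))
    print("delta",(X.T@(np.array(P)-o["tool_pos"])).round(4),"turn",round(-((yaw-y+180)%360-180),2))
E
python3 -c "
from h import *
plan([.5,0.03,.25],16.4-180)
plan([.5616,.0865,.1383],16.4-180)"
```

```text
Traceback (most recent call last):
  File "h.py", line 23, in plan
    print("t",o["t"],"pos",o["tool_pos"].round(4),"yaw",y.round(2),"tilt",np.degrees(np.arccos(-X[2,2])).round(2),"open",o["opening"].round(4),"q",o["q"].round(3),"f",o["contact_force"].round(1))
                                                                                                                         ^^^^^^^^^^^^^^^^^^
AttributeError: 'float' object has no attribute 'round'
```

```bash
sed -i 's/o\["opening"\].round(4)/round(o["opening"],4)/' h.py
python3 -c "
from h import *
plan([.504,.070,.25],16.4-180)"
```

```text
t 3.9 pos [ 0.608  -0.3037  0.2507] yaw 58.46 tilt 0.12 open 0.0393 q [-5.730e-01  1.810e-01  1.483e+00  1.000e-03  1.475e+00 -2.300e-02] f [-0.1  0.7 -3.6]
delta [ 0.2641 -0.2841  0.0005] turn -137.94
```

Request:
move_arm(
  deltas=[-0.5,0.014,-0.015,0,-4,-0.5,0.04,-0.043,0,-12,-0.5,0.07,-0.075,0,-20,-0.5,0.1,-0.108,0,-28,-0.5,0.13,-0.14,0,-36,-0.5,0.16,-0.172,0,-44,-0.5,0.19,-0.204,0,-52,-0.5,0.22,-0.237,0,-60,-0.5,0.245,-0.263,0,-68,-0.5,0.26,-0.28,0,-76],
)

```text
t: 4.9
tool_pos: [0.5032, 0.0668, 0.2476]
tool_rot: [-1.204, -2.899, 0.0]
contact_force: [0.7, 0.2, -5.6]
opening: 0.0394
```

```bash
python3 -c "
from h import *
plan([.504,.070,.1383],16.4-180)"
```

```text
t 4.9 pos [0.5032 0.0668 0.2476] yaw 134.91 tilt 0.14 open 0.0394 q [-1.500e-02 -2.270e-01  1.890e+00  1.000e-03  1.481e+00 -7.990e-01] f [ 0.7  0.2 -5.6]
delta [0.0015 0.003  0.1093] turn -61.49
```

Request:
move_arm(
  deltas=[-0.5,0,0,0,-7,-0.5,0,0.001,0.01,-15,-0.5,0,0.002,0.03,-23,-0.5,0.001,0.003,0.055,-31,-0.5,0.0015,0.003,0.08,-39,-0.5,0.0015,0.003,0.095,-47,-0.5,0.0015,0.003,0.105,-54,-0.5,0.0015,0.003,0.109,-59,-0.5,0.0015,0.003,0.109,-61.5,-0.5,0.0015,0.003,0.109,-61.5],
)

```text
t: 5.9
tool_pos: [0.5022, 0.07, 0.136]
tool_rot: [0.447, -3.103, -0.003]
contact_force: [0.5, -0.2, -6.0]
opening: 0.0394
```

Run:
```python
from h import *
plan([.5616,.0865,.1383],16.4-180)
t=cv2.cvtColor(get_image("top"),4);s=cv2.cvtColor(get_image("side"),4)
cv2.imwrite("pics/m0.png",np.hstack([crop(t,170,100,100,120,4),crop(s,180,150,100,120,4)]))
```

```text
t 5.9 pos [0.5022 0.07   0.136 ] yaw -163.6 tilt 0.4 open 0.0394 q [-9.000e-03 -1.210e-01  1.990e+00  1.000e-03  1.279e+00 -1.866e+00] f [ 0.5 -0.2 -6. ]
delta [-0.0616 -0.001  -0.0027] turn 0.0
```

View pics/m0.png

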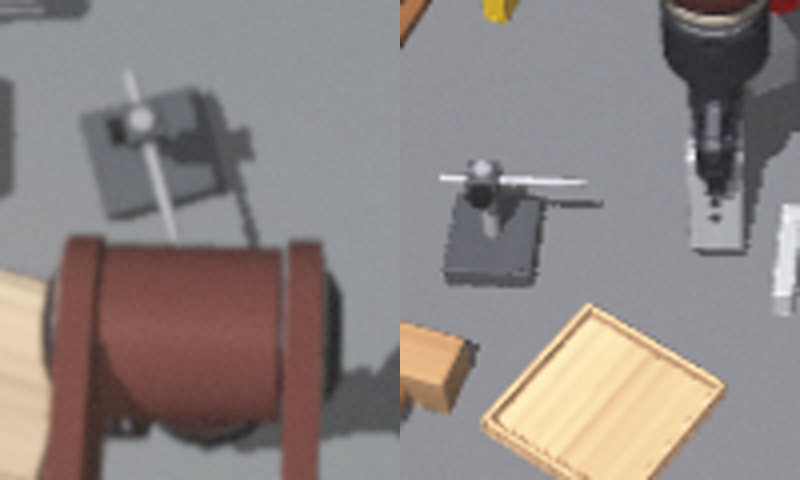

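The two-bush side (+y) faces the side camera and the one-bush side faces the pointer. I check the guide's offset in the grip from its lower front corners at side px (253,211.8) and (265.5,212.8).

Run:
```python
from h import *
h=np.array([np.cos(np.radians(16.4)),np.sin(np.radians(16.4)),0]);p=np.array([-h[1],h[0],0])
C=np.array([.5022,.07,.0357])
for sg in(1,-1): print(proj("side",C+.02*p+sg*.02*h), proj("side",C+.02*p+sg*.02*h+[0,0,.05]))
a,b=at("side",(253,211.8),.0357),at("side",(265.5,212.8),.0357);print(a,b,(((a+b)/2-C)@h),(((a+b)/2-C)@p))
s=cv2.imread("pics/m0.png")[:,400:]
g=s.min(axis=2)
for r in(225,235,242): print(g[r,270:360:3])
```

```text
[253.19819377 211.97262166] [252.85832329 201.90043781]
[266.08502666 212.4165165 ] [266.10504631 202.34458324]
[0.51654981 0.09439851 0.0357    ] [0.4786005  0.08553762 0.0357    ] 0.0012011369650767956 0.020461432289207413
[144 147 145 144 144 143 145 159 173 171 170 171 172 171 166 162 165 172
 173 172 173 173 171 153 121  87  88 115 141 145]
[148 148 148 146 144 141 139 154 175 173 170 169 171 171 172 174 175 173
 171 170 169 170 172 156 122  82  87 122 148 144]
[146 148 147 145 144 143 150 164 175 170 171 170 169 171 173 174 174 172
 170 170 171 170 169 152 125 104 125 146 146 146]
```

Request:
move_arm(
  deltas=[-0.5,-0.012,0,-0.003,0,-0.5,-0.03,0,-0.003,0,-0.5,-0.046,-0.001,-0.003,0,-0.5,-0.056,-0.001,-0.003,0,-0.5,-0.061,-0.001,-0.003,0,-0.5,-0.0615,-0.001,-0.003,0,-0.5,-0.0615,-0.001,-0.003,0],
)

```text
t: 6.7
tool_pos: [0.562, 0.0864, 0.1396]
tool_rot: [0.446, -3.104, -0.003]
contact_force: [0.6, 0.9, -5.5]
opening: 0.0393
```

Run:
```python
from h import *
plan([.5616,.0865,.1383],16.4-180)
t=cv2.cvtColor(get_image("top"),4);s=cv2.cvtColor(get_image("side"),4)
cv2.imwrite("pics/m1.png",crop(s,195,165,70,60,10))
```

```text
t 6.7 pos [0.562  0.0864 0.1396] yaw -163.65 tilt 0.33 open 0.0393 q [ 2.100e-02  2.400e-02  1.845e+00  1.000e-03  1.279e+00 -1.835e+00] f [ 0.6  0.9 -5.5]
delta [0.0003 0.0002 0.0013] turn -0.05
```

View pics/m1.png

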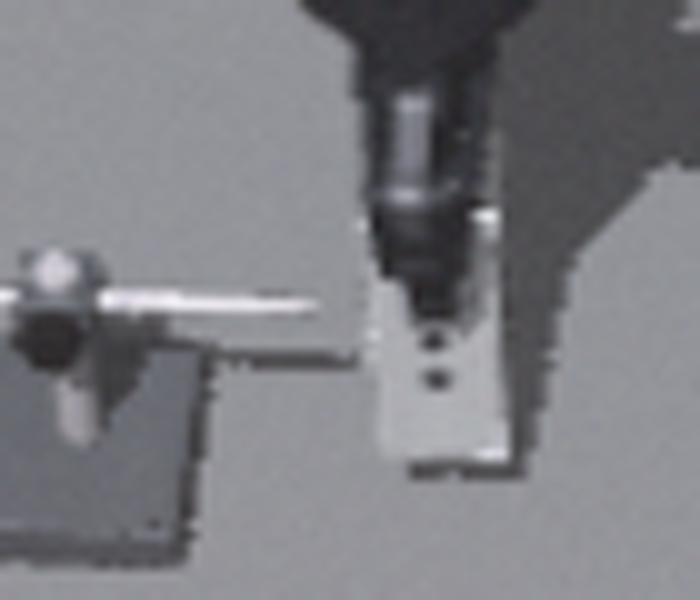

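The two-bush side still shows toward the camera. The pointer tip is at about side px (227,195.4) and the guide's near edge at column 232. I compute the gap from these before the pause.

Run:
```python
from h import *
h=np.array([np.cos(np.radians(16.4)),np.sin(np.radians(16.4)),0]);p=np.array([-h[1],h[0],0])
s=cv2.imread("pics/m1.png").min(axis=2)
for y in(300,303,306): print("tip row",y,s[y,270:345:5])
for y in(400,420,440): print("edge row",y,s[y,355:400:3], s[y,480:525:3])
C=np.array([.562,.0864,.1396-.1003])
for z in(0,.02,.05): print(z,[(proj("side",C+.02*p+g*.02*h+[0,0,z])-[195,165])*10+4.5 for g in(1,-1)])
for c in (315,320,325):print(at("side",((c-4.5)/10+195,(305-4.5)/10+165),.088))
```

```text
tip row 300 [190 192 190 188 191 191 187 180 173 164 154 147 146 147 149]
tip row 303 [218 218 217 215 214 210 204 194 185 173 159 148 145 147 149]
tip row 306 [221 220 219 217 216 211 202 190 183 172 159 148 145 147 148]
edge row 400 [149 147 145 145 145 146 149 155 163 169 175 176 174 172 172] [175 175 175 174 172 165 157 149 136 119 105  92  82  79  79]
edge row 420 [146 146 145 146 149 151 155 161 166 171 175 175 173 171 171] [173 173 173 174 174 169 165 160 148 128 108  90  77  73  77]
edge row 440 [148 148 147 148 149 151 154 159 165 171 175 176 174 173 172] [171 171 172 176 180 181 183 183 172 148 119  92  73  69  74]
0 [array([387.17130368, 457.22598505]), array([515.63764442, 461.74696303])]
0.02 [array([383.64810004, 417.45104303]), array([513.51988847, 421.95986968])]
0.05 [array([378.22819399, 356.11645634]), array([510.26041605, 360.60239035])]
[0.60166465 0.09788036 0.088     ]
[0.60021578 0.09738481 0.088     ]
[0.59876705 0.09688934 0.088     ]
```

The gap comes to 19.7 mm, the lateral error is about 0 and the guide is 1 mm high. It also sits about 1.5 mm toward -x of the tool in the grip, which I'll compensate for in the turns. Pausing on side one.

Request:
move_arm(
  deltas=[-0.5,0,0,0.001,0,-0.5,0,0,0.001,0,-0.5,0,0,0.001,0,-0.5,0,0,0.001,0,-0.5,0,0,0.001,0,-0.5,0,0,0.001,0,-0.5,0,0,0.001,0,-0.5,0,0,0.001,0,-0.5,0,0,0.001,0,-0.5,0,0,0.001,0],
)

```text
t: 7.8
tool_pos: [0.5618, 0.0863, 0.1387]
tool_rot: [0.446, -3.104, -0.003]
contact_force: [0.5, -0.1, -5.1]
opening: 0.0394
```

Request:
move_arm(
  deltas=[-0.5,0,0,0,0,-0.5,0,0,0,0,-0.5,0,0,0,0,-0.5,0,0,0,0],
)

```text
t: 8.2
tool_pos: [0.5618, 0.0863, 0.1387]
tool_rot: [0.446, -3.104, -0.003]
contact_force: [-0.3, 0.6, -4.8]
opening: 0.0393
```

```bash
python3 -c "
from h import *
plan([.563,.0882,.1383],106.4)"
```

```text
t 8.2 pos [0.5618 0.0863 0.1387] yaw -163.65 tilt 0.32 open 0.0393 q [ 2.100e-02  2.400e-02  1.846e+00  1.000e-03  1.277e+00 -1.835e+00] f [-0.3  0.6 -4.8]
delta [-0.0017  0.0015  0.0004] turn 89.95
```

Request:
move_arm(
  deltas=[-0.5,0.004,0,0,3,-0.5,0.008,0,0,10,-0.5,0.01,0,0,18,-0.5,0.01,0,0,26,-0.5,0.01,0,0,34,-0.5,0.01,0,0,42,-0.5,0.01,0,0,50,-0.5,0.01,0,0,58,-0.5,0.008,0.001,0,66,-0.5,0.005,0.0015,0,73],
)

```text
t: 9.2
tool_pos: [0.5565, 0.0864, 0.1387]
tool_rot: [-1.496, -2.757, 0.003]
contact_force: [-0.4, 0.2, -4.1]
opening: 0.0393
```

```bash
python3 -c "
from h import *
plan([.563,.0882,.1383],106.4)"
```

```text
t 9.2 pos [0.5565 0.0864 0.1387] yaw 123.04 tilt 0.33 open 0.0393 q [ 2.100e-02  1.200e-02  1.858e+00  1.000e-03  1.277e+00 -5.560e-01] f [-0.4  0.2 -4.1]
delta [-0.002   0.0064  0.0003] turn 16.64
```

Request:
move_arm(
  deltas=[-0.5,0,0.002,0,6,-0.5,-0.001,0.004,0,12,-0.5,-0.002,0.006,0,16,-0.5,-0.002,0.0064,0,16.6,-0.5,-0.002,0.0064,0,16.6,-0.5,-0.002,0.0064,0,16.6],
)

```text
t: 9.8
tool_pos: [0.5628, 0.0882, 0.1386]
tool_rot: [-1.877, -2.513, 0.004]
contact_force: [0.0, 0.1, -4.9]
opening: 0.0395
```

Run:
```python
from h import *
plan([.563,.0882,.1383],106.4)
s=cv2.cvtColor(get_image("side"),4)
cv2.imwrite("pics/m2.png",crop(s,195,165,70,60,10))
```

```text
t 9.8 pos [0.5628 0.0882 0.1386] yaw 106.5 tilt 0.34 open 0.0395 q [ 2.400e-02  2.700e-02  1.843e+00  1.000e-03  1.277e+00 -2.640e-01] f [ 0.   0.1 -4.9]
delta [-0.0001  0.0002  0.0003] turn 0.1
```

View pics/m2.png

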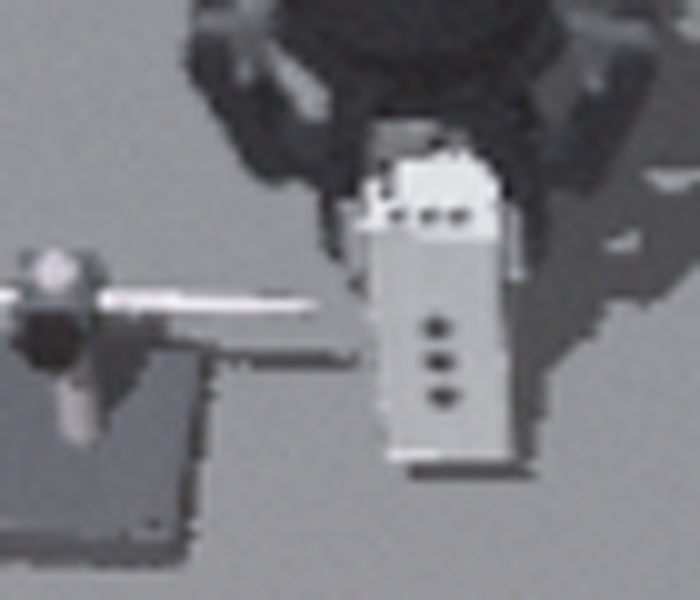

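Side view: three bushes face the camera, so the two-bush side faces the pointer. The near edge is at column ~383 in the crop against ~377 before, so the gap is about 21 mm. I nudge 1 mm closer and pause.

Request:
move_arm(
  deltas=[-0.5,0,0.001,0,0,-0.5,0,0.001,0,0,-0.5,0,0.001,0,0,-0.5,0,0.001,0,0,-0.5,0,0.001,0,0,-0.5,0,0.001,0,0,-0.5,0,0.001,0,0,-0.5,0,0.001,0,0,-0.5,0,0.001,0,0,-0.5,0,0.001,0,0],
)

```text
t: 10.85
tool_pos: [0.5638, 0.0885, 0.1386]
tool_rot: [-1.877, -2.513, 0.004]
contact_force: [0.0, -0.4, -5.1]
opening: 0.039
```

Request:
move_arm(
  deltas=[-0.5,0,0,0,0,-0.5,0,0,0,0],
)

```text
t: 11.05
tool_pos: [0.5638, 0.0885, 0.1386]
tool_rot: [-1.877, -2.513, 0.004]
contact_force: [0.7, -0.5, -5.5]
opening: 0.0392
```

Request:
move_arm(
  deltas=[-0.5,0,-0.004,0,3,-0.5,0,-0.008,0,10,-0.5,0,-0.01,0,18,-0.5,0,-0.01,0,26,-0.5,0,-0.01,0,34,-0.5,0,-0.01,0,42,-0.5,0,-0.01,0,50,-0.5,0,-0.01,0,58,-0.5,0,-0.008,0,66,-0.5,0,-0.005,0,73],
)

```text
t: 12.05
tool_pos: [0.559, 0.0871, 0.1386]
tool_rot: [-3.008, -0.896, 0.008]
contact_force: [0.6, 0.0, -3.9]
opening: 0.0394
```

```bash
python3 -c "
from h import *
plan([.5648,.0872,.1383],16.4)"
```

```text
t 12.05 pos [0.559  0.0871 0.1386] yaw 33.18 tilt 0.33 open 0.0394 q [2.300e-02 1.800e-02 1.852e+00 1.000e-03 1.277e+00 1.014e+00] f [ 0.6  0.  -3.9]
delta [0.0049 0.0031 0.0003] turn 16.78
```

Request:
move_arm(
  deltas=[-0.5,0.002,0.001,0,6,-0.5,0.003,0.002,0,12,-0.5,0.0045,0.003,0,16,-0.5,0.005,0.003,0,16.8,-0.5,0.005,0.003,0,16.8,-0.5,0.005,0.003,0,16.8],
)

```text
t: 12.65
tool_pos: [0.5647, 0.0873, 0.1385]
tool_rot: [-3.108, -0.449, 0.009]
contact_force: [-0.3, -0.4, -5.4]
opening: 0.0393
```

Run:
```python
from h import *
plan([.5648,.0872,.1383],16.4)
s=cv2.cvtColor(get_image("side"),4)
c=crop(s,195,165,70,60,10);cv2.imwrite("pics/m3.png",c)
for f in("m1","m2","m3"):
    g=cv2.imread(f"pics/{f}.png").min(axis=2)
    print(f,[g[y-4:y+5].mean(0)[358:400:3].astype(int).tolist() for y in(400,420)])
```

```text
t 12.65 pos [0.5647 0.0873 0.1385] yaw 16.44 tilt 0.34 open 0.0393 q [2.300e-02 3.100e-02 1.838e+00 1.000e-03 1.278e+00 1.306e+00] f [-0.3 -0.4 -5.4]
delta [0.0001 0.0001 0.0002] turn 0.04
m1 [[147, 145, 144, 145, 146, 149, 155, 163, 169, 175, 175, 173, 172, 172], [145, 145, 146, 148, 151, 154, 160, 166, 171, 175, 175, 173, 171, 171]]
m2 [[148, 147, 147, 150, 152, 156, 163, 170, 176, 180, 179, 176, 174, 173], [149, 149, 149, 149, 148, 149, 151, 154, 158, 163, 168, 172, 175, 177]]
m3 [[145, 145, 146, 149, 153, 158, 166, 176, 183, 188, 187, 181, 177, 175], [149, 149, 149, 149, 149, 150, 153, 157, 161, 166, 169, 172, 174, 176]]
```

View pics/m3.png

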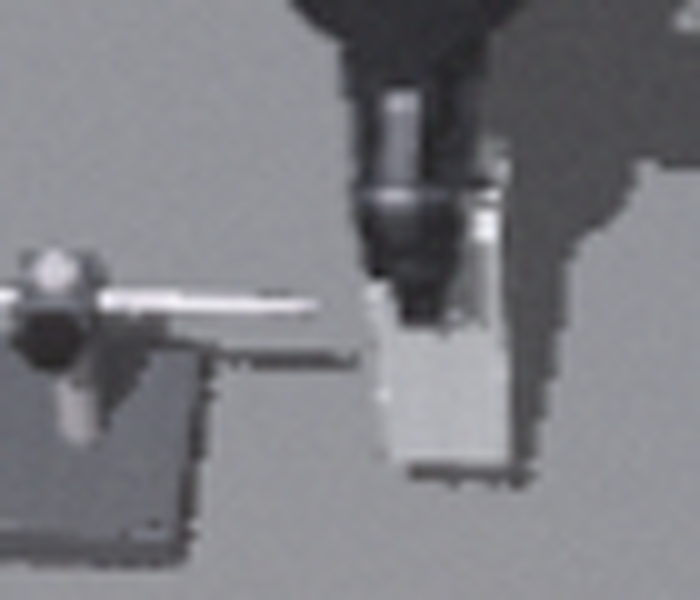

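The bare side faces the camera, so the three-bush side faces the pointer, with the near edge within about 0.5 mm of the first pose. I pause, then back off and lift.

Request:
move_arm(
  deltas=[-0.5,0,0,0,0,-0.5,0,0,0,0,-0.5,0,0,0,0,-0.5,0,0,0,0,-0.5,0,0,0,0,-0.5,0,0,0,0,-0.5,0,0,0,0,-0.5,0,0,0,0,-0.5,0,0,0,0,-0.5,0,0,0,0],
)

```text
t: 13.7
tool_pos: [0.5647, 0.0873, 0.1385]
tool_rot: [-3.108, -0.449, 0.009]
contact_force: [-0.4, 0.3, -5.1]
opening: 0.039
```

Request:
move_arm(
  deltas=[-0.5,0,0,0,0,-0.5,0,0,0,0,-0.5,-0.012,0,0,0,-0.5,-0.03,0,0,0,-0.5,-0.05,0,-0.01,0,-0.5,-0.065,0,-0.03,0,-0.5,-0.07,0,-0.055,0,-0.5,-0.07,0,-0.07,0,-0.5,-0.07,0,-0.08,0,-0.5,-0.07,0,-0.08,0],
)

```text
t: 14.7
tool_pos: [0.4991, 0.0674, 0.2207]
tool_rot: [-3.108, -0.449, 0.003]
contact_force: [0.7, 0.5, -5.7]
opening: 0.039
```

Run:
```python
from h import *
t=cv2.imread("pics/top0.png");s=cv2.imread("pics/side0.png")
W={}
for n,im,xy in(("top",t,(162,191)),("side",s,(231,251))):
    m=cv2.inRange(cv2.cvtColor(im,cv2.COLOR_BGR2HSV),(10,60,130),(25,200,255))
    for c in cv2.findContours(m,0,2)[0]:
        if cv2.contourArea(c)>600 and cv2.pointPolygonTest(c,xy,False)>0:
            b=cv2.approxPolyDP(cv2.convexHull(c),8,True)[:,0]; P=np.array([at(n,q,.021) for q in b]);L=np.roll(P,-1,0)-P
            print(n,b.tolist(),P.mean(0).round(3),np.linalg.norm(L,axis=1).round(3),np.degrees(np.arctan2(L[:,1],L[:,0])).round(1))
plan([.537,.236,.2],-17.5)
```

```text
top [[145, 162], [192, 175], [177, 221], [130, 207]] [0.537 0.235 0.021] [0.124 0.123 0.123 0.12 ] [-104.7  163.8   74.1  -15.8]
side [[226, 226], [260, 245], [235, 279], [200, 255]] [0.535 0.242 0.021] [0.126 0.134 0.132 0.127] [ 165.5   77.6  -17.7 -105.2]
t 14.7 pos [0.4991 0.0674 0.2207] yaw 16.42 tilt 0.14 open 0.039 q [-1.400e-02 -2.180e-01  1.927e+00  1.000e-03  1.434e+00  1.270e+00] f [ 0.7  0.5 -5.7]
delta [ 0.0841 -0.1509  0.0208] turn 33.92
```

Request:
move_arm(
  deltas=[-0.5,0.006,-0.01,0,2,-0.5,0.018,-0.033,0,7,-0.5,0.034,-0.06,0,13,-0.5,0.05,-0.09,0,19,-0.5,0.066,-0.118,0,25,-0.5,0.078,-0.14,0,30,-0.5,0.083,-0.15,0.005,33,-0.5,0.084,-0.1515,0.015,33.5,-0.5,0.084,-0.1515,0.02,33.5,-0.5,0.084,-0.1515,0.02,33.5],
)

```text
t: 15.7
tool_pos: [0.5355, 0.2355, 0.198]
tool_rot: [3.105, -0.466, -0.011]
contact_force: [0.4, -1.1, -5.1]
opening: 0.0395
```

Run:
```python
from h import *
plan([.537,.236,.1083],-17.5)
s=cv2.cvtColor(get_image("side"),4)
cv2.imwrite("pics/t1.png",crop(s,180,150,100,140,4))
```

```text
t 15.7 pos [0.5355 0.2355 0.198 ] yaw -17.06 tilt 0.4 open 0.0395 q [2.870e-01 5.000e-03 1.761e+00 1.000e-03 1.383e+00 2.155e+00] f [ 0.4 -1.1 -5.1]
delta [ 0.0019 -0.0012  0.0897] turn 0.44
```

View pics/t1.png

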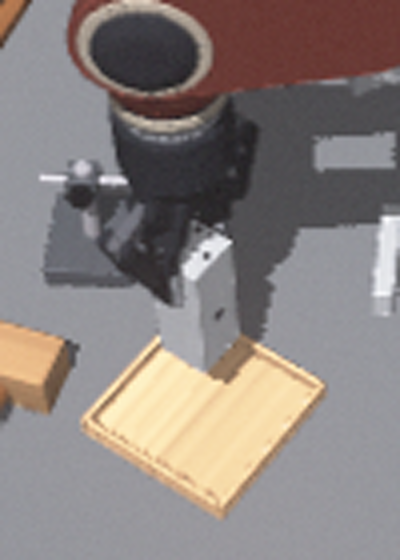

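The guide hangs above the tray (crop corner at (210,375)), square with its walls. Lowering.

Request:
move_arm(
  deltas=[-0.5,0.001,0,0.01,0.4,-0.5,0.001,0,0.028,0.4,-0.5,0.001,0,0.046,0.4,-0.5,0.001,0,0.06,0.4,-0.5,0.001,0,0.07,0.4,-0.5,0.001,0,0.077,0.4,-0.5,0.001,0,0.081,0.4,-0.5,0.001,0,0.083,0.4,-0.5,0.001,0,0.084,0.4,-0.5,0.001,0,0.084,0.4],
)

```text
t: 16.75
tool_pos: [0.5369, 0.2354, 0.1157]
tool_rot: [3.104, -0.477, -0.007]
contact_force: [0.0, -0.6, -5.5]
opening: 0.0395
```

```bash
python3 -c "
from h import *
plan([.537,.236,.1083],-17.5)"
```

```text
t 16.75 pos [0.5369 0.2354 0.1157] yaw -17.49 tilt 0.24 open 0.0395 q [2.860e-01 9.100e-02 1.818e+00 1.000e-03 1.237e+00 2.161e+00] f [ 0.  -0.6 -5.5]
delta [-0.     -0.0006  0.0074] turn 0.01
```

Request:
move_arm(
  deltas=[-0.5,0,0,0.001,0,-0.5,0,0,0.002,0,-0.5,0,0,0.003,0,-0.5,0,0,0.004,0,-0.5,0,0,0.005,0,-0.5,0,0,0.0055,0,-0.5,0,0,0.006,0,-0.5,0,0,0.0065,0,-0.5,0,0,0.0065,0],
)

```text
t: 17.65
tool_pos: [0.5368, 0.2354, 0.109]
tool_rot: [3.104, -0.477, -0.007]
contact_force: [0.3, -0.3, -4.2]
opening: 0.0394
```

Request:
move_arm(
  deltas=[-0.5,0,0,0.0005,0,-0.5,0,0,0.001,0,-0.5,0,0,0.001,0],
)

```text
t: 17.95
tool_pos: [0.5369, 0.2354, 0.1084]
tool_rot: [3.104, -0.477, -0.006]
contact_force: [-1.5, -0.8, -2.9]
opening: 0.0395
```

Request:
move_arm(
  deltas=[-0.5,0,0,0.0005,0,-0.5,0,0,0.001,0,-0.5,0,0,0.001,0],
)

```text
t: 18.25
tool_pos: [0.5371, 0.2355, 0.1083]
tool_rot: [3.104, -0.477, -0.006]
contact_force: [-2.6, -1.4, 3.3]
opening: 0.0393
```

The guide is on the floor. Opening gradually, then straight up.

Request:
move_arm(
  deltas=[0,0,0,0,0,0.2,0,0,0,0,0.4,0,0,0,0,0.7,0,0,0,0,0.9,0,0,0,0,0.9,0,0,0,0],
  force=20,
)

```text
t: 18.85
tool_pos: [0.5371, 0.2355, 0.1083]
tool_rot: [3.104, -0.477, -0.006]
contact_force: [-0.3, -0.1, 0.7]
opening: 0.0809
```

Request:
move_arm(
  deltas=[0.9,0,0,0,0,0.9,0,0,-0.01,0,0.9,0,0,-0.025,0,0.9,0,0,-0.05,0,0.9,0,0,-0.08,0,0.9,0,0,-0.11,0,0.9,0,0,-0.13,0,0.9,0,0,-0.14,0,0.9,0,0,-0.14,0],
)

```text
t: 19.75
tool_pos: [0.5387, 0.2358, 0.2513]
tool_rot: [-3.104, 0.477, -0.001]
contact_force: [0.8, -0.4, -0.4]
opening: 0.0808
```

Request:
move_arm(
  deltas=[0.9,-0.01,0.01,0,0,0.9,-0.03,0.03,0,0,0.9,-0.05,0.06,0,0,0.9,-0.07,0.09,0,0,0.9,-0.09,0.12,0,0,0.9,-0.1,0.15,0,0,0.9,-0.1,0.18,0,0,0.9,-0.1,0.2,0,0,0.9,-0.1,0.2,0,0],
)

```text
t: 20.65
tool_pos: [0.3822, 0.0737, 0.2496]
tool_rot: [-3.104, 0.482, 0.002]
contact_force: [0.4, -0.1, -0.9]
opening: 0.0813
```

Run:
```python
from h import *
t=cv2.cvtColor(get_image("top"),4);s=cv2.cvtColor(get_image("side"),4);o=get_obs();print(o["t"],o["tool_pos"],o["contact_force"],o["opening"])
cv2.imwrite("pics/f.png",np.hstack([crop(t,110,130,100,120,4),crop(s,180,180,100,120,4)]))
```

```text
20.75 [0.38288009 0.07508649 0.25003508] [-0.7378438   0.38787909  0.66414385] 0.08152563321906005
```

View pics/f.png

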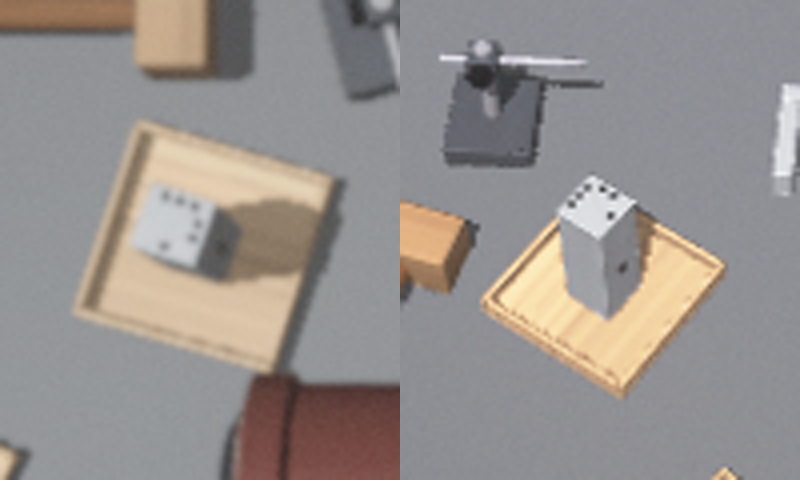

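The guide stands upright on the tray floor, near its middle, and the gripper is well clear.

```bash
python3 -c "
from station import *
print(order.finish_job())"
```

```text
the job is handed in; nothing more can be done
None
```

I picked up the guide and showed its one-, two- and three-bush sides to the pointer in that order. I paused at least a second on each, then stood it in the 130 mm tray, let go and handed the job in at about 21 s of the 53 s allowed.

**At the pointer:** on side one I measured a gap of about 19.7 mm. Side two came out about 1 mm wide, so I moved it 1 mm closer. On side three the guide's near edge was within about 0.5 mm of where it was on side one. The tool height stayed within 0.5 mm of its target.

**Where measurements disagreed:** the guide sat about 1.5 mm off-centre in the grip, which I allowed for on sides two and three. The two cameras placed the pointer tip 1–2 mm apart, so treat the gaps as good to about that.

**Set-down:** it touched down with roughly 8 N. The last pictures show the guide upright near the middle of the tray, with the gripper open and well clear.

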